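# Lay the head-heavy ultrasonic probe in its cradle

### The job

Pick up the ultrasonic probe, the long one with the big heavy square head, by its shaft at the balance point close to the head, and carry it level to the white cradle. Lower it all the way in before letting go, so that the head sits in the walled nest and the shaft lies level in the fork. Leave the shorter stirring rod where it is.

Things in the scene. Friction and masses are not known exactly. Their poses are not given: they have to be found in the camera images.
- probe_balance (a point): Balance point of the loose probe, on its shaft's axis, 22 mm above the bench; grasp here. +x runs along the shaft to the head, z up. Heavy ribbed aluminium head, 44 x 44 mm block, from x = 42 to 92 mm; round steel shaft, 14 mm thick, x = -158 to 42; thin black square foot 44 x 44 mm, x = -170 to -158. Lies level; 0.25 to 0.5 kg. Held far from here it swings head-down.
- cradle_seat (a point): Where the probe's balance point belongs in the fixed white cradle, 62 mm above the bench, the probe's +x along this +x, z up. Nest for the head: floor 40 mm above the bench, x = 37 to 110 mm, walls 14 mm high at both sides (64 mm apart) and at the far end (x = 106), open towards the fork. From there to the fork at x = -88 only an 8 mm high base plate: room for the jaws.
- cradle_fork (a point): Bottom of the slot in the cradle's fork, mid-width, 55 mm above the bench, axes as the seat's. The fork is an upright plate 10 mm thick and 60 mm wide; the slot is 34 mm wide and open at the top, the prongs end 85 mm above the bench. The shaft lies in it, with the black foot outside.
- rod_mid (a point): Middle of the shorter loose stirring rod, a bystander: 200 mm long, lying along its x, a 12 mm thick round steel shaft with a thin square plate, 12 mm long, 32 x 32 mm across, at each end, no heavy head. This point is on the axis, 16 mm above the bench.
There are look-alikes about, which are no part of the job. Several things look just like the part that bears cradle_seat: the one meant starts farthest to the robot's right.

How it is judged:
By the outcome, as a careful person would: the job done as asked, in the order asked, and still so for the second after the job is handed in, with the robot touching nothing.
It also fails if it takes over 48 s, if anything falls off the work surface, if the arm or the gripper's body presses on something with over 40 N, if the wrist force passes 120 N, or if a joint passes its speed limit or range.

### The arm

A 7-joint arm with a two-finger parallel gripper is mounted at the origin on the work surface. World frame = base frame: x ahead of the robot, y to its left, z up, the work surface at z = 0. Lengths are in m, angles in rad, forces in N, time in s.
With the tool pointing down it reaches from about 0.4 to 0.85 m from the base axis. Payload 10.4 kg.
Tool frame: the origin (TCP) lies on the mounting face of the last link; the fingertips stand r.tips_ahead ahead of it and the grasp point (between the pads) lies 164 mm ahead of it (r.tips_ahead is the distance from the TCP to the fingertips, in m); z points along the fingers, y is the line along which they close (so a half turn about z gives the same grasp; the last joint's range is limited). The gripper opens to 87 mm and grips with 3 to 60 N. Pads are 19 mm wide; open, the fingers measure 117 mm over their backs; the gripper's body (75 mm by 190 mm) begins 51 mm behind the grasp point.
Start: joints at [1.282, 0.332, -0.065, 1.46, 0.022, 1.35, -0.088], TCP at [0.164, -0.603, 0.405] pointing down, gripper open.
Joint ranges: [-2.6, 2.6], [-0.5, 2.12], [-1.47, 1.34], [0.16, 2.42], [-1.27, 4.41], [0.06, 2.06], [-2.6, 2.6]. Speed limits (rad/s): [2.22, 2.22, 2.79, 2.79, 3.14, 3.14, 3.14].

### API

Orientations are given as a unit quaternion [x, y, z, w].
In Python, from bench import telemetry, imaging, job, r gives the robot as it stands.
- The arm moves only by the tool move_arm, never from a script. Its argument "steps" is a list of rows, each an object of numbers: "dx", "dy", "dz": the shift along the tool's x, y, z in cm; "spin": the turn about the tool's z in rad. In form: [{"dx": .., "dy": .., "dz": .., "spin": ..}, ...]. A call has 1 to 12 rows; each row shifts and turns the commanded pose from where the row before left it, along the tool's axes as they then stand; what a row does not reach is not made up. A row lasts 1/10 s, in which the tool goes at most 50 mm and 8.59 degrees, less where a joint would pass 70% of its speed; a pose out of reach is approached as far as the arm can. A call with a gripper value outside its range is refused whole. "claw" is the finger opening in cm, from 0 to 8.7, set as the call begins (left out, the last holds). The fingers move at their own pace and stop on an object; "squeeze" is the grip in N (left out, the last holds). Time passes only in rows, so rows that do not move let the fingers close. It gives the time, the measured TCP pose, the force, the opening and the grip force at its end, in the units of the state.
- telemetry.read_state(): the state, without advancing time (a new reading comes with each control period).
- imaging.camera(name): name is "scene" or "side" or "wrist"; returns a dict with "img" (480x640x3 uint8, red, green, blue), "camera_matrix" (3x3 intrinsics, pixels), "D" ([k1, k2, p1, p2, k3] as OpenCV has them; the pictures are not rectified), "R" (3x3) and "t" (3): a world point X has camera coordinates R X + t. Camera axes: x right, y down, z forward; pixel columns grow to the right and rows downward; lengths in m; the calibration is good to about 2 mm. A picture is of the moment at which its call begins. There is no depth.
- job.close_job(): hands the job in; it is judged then, once.
The state is a dict: "time": time; "joint_positions": joint angles; "joint_vel": joint speeds; "joint_torque": joint torques, N m; "ee_pos": TCP position; "eef_rot": TCP orientation; "ft_force": force on the tool from outside, world axes, zero at the start; "torque": the same for the moment, N m; "width": finger opening in m; "grip_force": force on a finger pad.
Only numpy, scipy, OpenCV 4.12 (cv2) and the standard library are available. Lean on these libraries where they do the work, as an engineer would, in place of code of your own. Each camera call takes 0.05 s, during which the arm holds its last target. There are 200 camera calls.

## Working session

There is one attempt and no reset: what is moved stays moved. The work goes in short steps, Python scripts to look and compute and a tool call to move; the robot and the scene stay as the last step left them, time stands still between calls to the robot, and variables do not carry over. Pictures are saved under pics/ and viewed, at most 13 in all, crops included, and the job is handed in when it is done.

Besides the shell and the picture viewer there is one more tool, called after "Emit:" in YAML: its name, and indented under it one key for each argument. move_arm: Moves the arm, as the interface text tells. Its arguments: {"type":"object","properties":{"steps":{"type":"array","items":{"type":"object","properties":{"dx":{"type":"number"},"dy":{"type":"number"},"dz":{"type":"number"},"spin":{"type":"number"}}}},"claw":{"type":"number"},"squeeze":{"type":"number"}},"required":["steps"]}

```bash
mkdir -p pics; ls
cat > h.py <<'E'
import numpy as np, cv2, pickle
from bench import telemetry, imaging, job, r
def snap(n,tag):
    c=imaging.camera(n); cv2.imwrite(f'pics/{tag}.png',c['img'][:,:,::-1]); pickle.dump(c,open(f'{tag}.pkl','wb')); return c
def load(tag): return pickle.load(open(f'{tag}.pkl','rb'))
def plane(c,uv,z):
    uv=np.array(uv,float).reshape(-1,1,2)
    p=cv2.undistortPoints(uv,np.array(c['camera_matrix']),np.array(c['D'])).reshape(-1,2)
    R=np.array(c['R']);t=np.array(c['t']).ravel()
    d=np.c_[p,np.ones(len(p))]@R; o=-R.T@t
    return o+d*((z-o[2])/d[:,2])[:,None]
def proj(c,X):
    return cv2.projectPoints(np.array(X,float).reshape(-1,3),cv2.Rodrigues(np.array(c['R']))[0],np.array(c['t'],float),np.array(c['camera_matrix']),np.array(c['D']))[0].reshape(-1,2)
E
python3 - <<'E'
from h import *
for n in('scene','side','wrist'):
    c=snap(n,n+'0'); R=np.array(c['R']);print(n,-R.T@np.array(c['t']).ravel(), R[2])
s=telemetry.read_state();print(s['ee_pos'],s['eef_rot'],s['width'],r.tips_ahead,s['time'])
E
```

```text
pics
scene [ 0.93508482 -0.56181091  0.74886545] [-0.4925213   0.5587796  -0.66722419]
side [0.40175934 0.82672714 0.64761485] [ 0.03779684 -0.80835162 -0.58748536]
wrist [ 0.22833509 -0.58512542  0.38426503] [-0.23406036 -0.06269003 -0.9701988 ]
[ 0.1641577  -0.60295914  0.40414475] [ 9.91178684e-01  1.32531175e-01 -1.17669747e-04 -5.38980508e-04] 0.08724504320940349 0.1822 0.15
```

View pics/scene0.png

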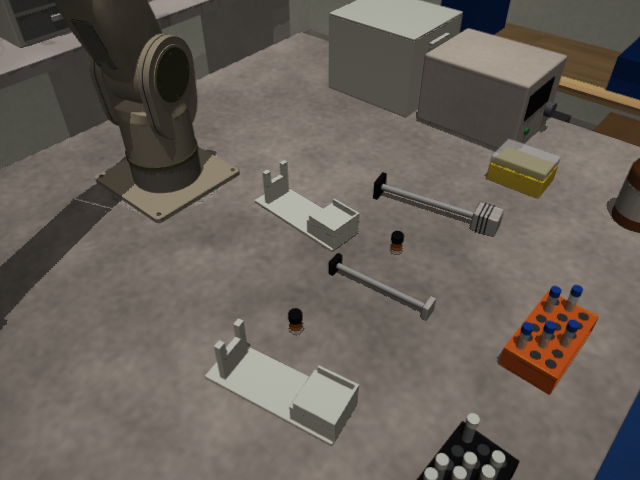

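View pics/side0.png

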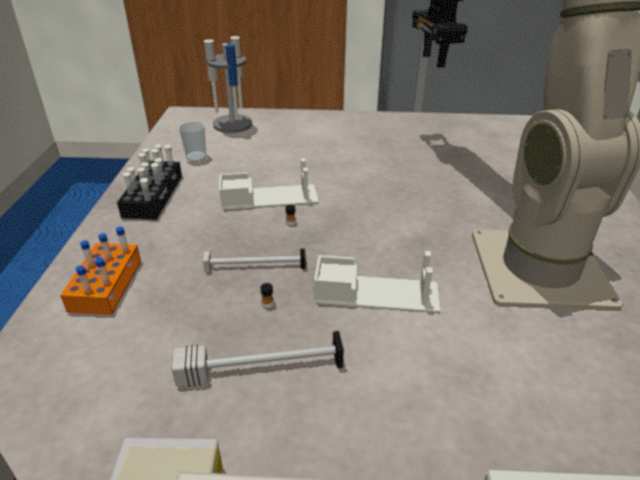

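The scene view shows the probe with its foot at (379,186) and head at (485,218). The target cradle, the one furthest to the robot's right (−y), runs from its fork at (230,345) to its nest at (325,400), and in the side view spans (220–317, 160–208). The rod lies between them, at (335,265)–(428,307).

Run:
```python
from h import *
s=load('scene0');d=load('side0')
print('probe shaft scene',plane(s,[(386,189),(472,215)],.022).round(4).tolist())
print('probe shaft side',plane(d,[(208,364),(335,352)],.022).round(4).tolist())
print('rod',plane(s,[(335,265),(428,307)],.016).round(3).tolist())
a=s['img'][310:445,195:370];b=d['img'][150:215,210:330]
A=cv2.resize(a,None,fx=4,fy=4,interpolation=cv2.INTER_CUBIC)   # 700x540
cv2.imwrite('pics/cr_s.png',A[:,:,::-1])
B=cv2.resize(b,None,fx=5,fy=5,interpolation=cv2.INTER_CUBIC)
P=cv2.resize(d['img'][325:395,165:350],None,fx=3.2,fy=3.2,interpolation=cv2.INTER_CUBIC)
M=np.zeros((600,600,3),np.uint8);M[:325,:600]=B;M[330:330+P.shape[0],:P.shape[1]]=P[:, :600]
cv2.imwrite('pics/cr_d.png',M[:,:,::-1])
```

```text
probe shaft scene [[0.4164, 0.2551, 0.022], [0.5971, 0.2954, 0.022]]
probe shaft side [[0.5954, 0.2991, 0.022], [0.4001, 0.2635, 0.022]]
rod [[0.475, 0.014, 0.016], [0.659, 0.038, 0.016]]
```

View pics/cr_s.png

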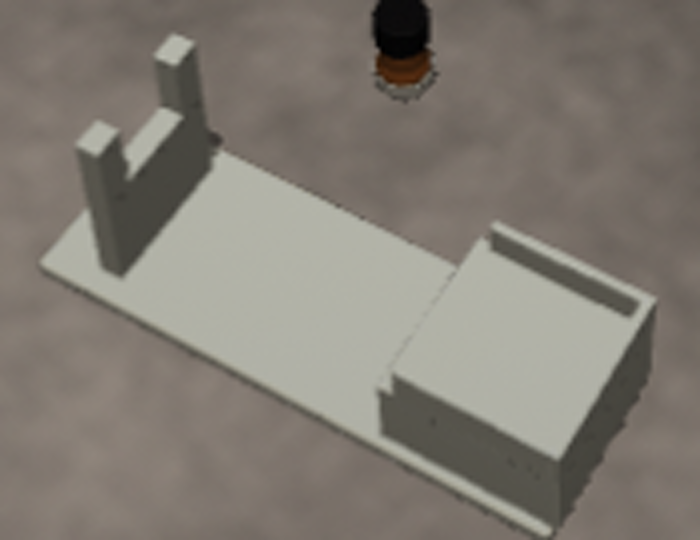

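View pics/cr_d.png

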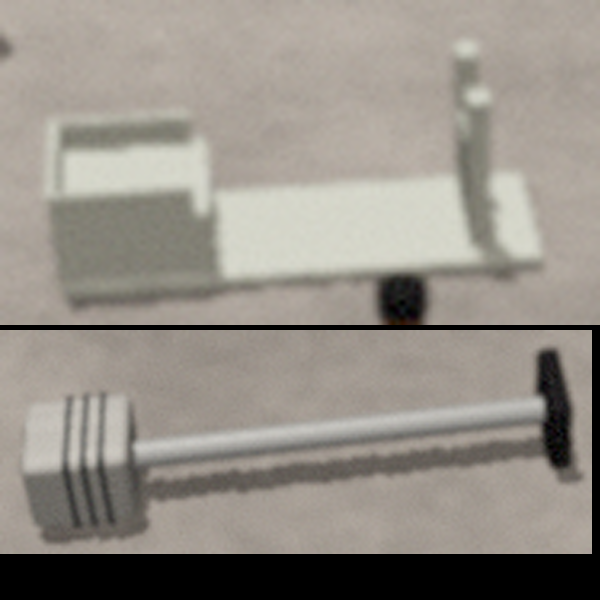

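The cradle crops show the fork's prong tops and the nest's upper rim clearly in both views. The probe crop shows the head, shaft and foot.

Run:
```python
from h import *
s=load('scene0');d=load('side0')
S=lambda L:np.array(L)/4+(195,310)-.375
D=lambda L:np.array(L)/5+(210,150)-.4
P=lambda L:np.array(L)/3.2+(165,325)-np.array((0,330/3.2))-.35
f1=plane(s,S([(175,48),(99,138)]),.085);f2=plane(d,D([(478,96),(467,48)]),.085)
n1=plane(s,S([(497,224),(655,298),(558,458),(393,375)]),.054)
n2=plane(d,D([(205,190),(48,198),(55,120),(188,113)]),.054)
print(f1.round(4),f2.round(4),n1.round(4),n2.round(4),sep='\n')
for f,n in((f1,n1),(f2,n2)):
    m=f.mean(0)[:2]; e=n[1:3].mean(0)[:2]; v=e-m; print('fork',m,'end',e,'len (198?)',np.hypot(*v),'yaw',np.arctan2(v[1],v[0]),'seat',m+v/np.hypot(*v)*.088)
# probe: shaft axis in side, head and foot edges
q=plane(d,P([(140,452),(543,408)]),.022);v=q[0]-q[1];print('side shaft',q.round(4),np.hypot(*v[:2]),np.arctan2(v[1],v[0]),'bal',q[0]-v/np.linalg.norm(v)*.042)
q=plane(s,[(386,189),(472,215)],.022);v=q[1]-q[0];print(np.hypot(*v[:2]),np.arctan2(v[1],v[0]))
a=s['img'][165:245,365:510];cv2.imwrite('pics/pr_s.png',cv2.resize(a,None,fx=5,fy=5,interpolation=cv2.INTER_CUBIC)[:,:,::-1])
```

```text
[[ 0.484  -0.2275  0.085 ]
 [ 0.4935 -0.2741  0.085 ]]
[[ 0.4816 -0.225   0.085 ]
 [ 0.4902 -0.2721  0.085 ]]
[[ 0.6131 -0.1922  0.054 ]
 [ 0.6761 -0.1794  0.054 ]
 [ 0.6892 -0.2496  0.054 ]
 [ 0.6261 -0.2626  0.054 ]]
[[ 0.6029 -0.1861  0.054 ]
 [ 0.6723 -0.1748  0.054 ]
 [ 0.6839 -0.247   0.054 ]
 [ 0.6223 -0.2576  0.054 ]]
fork [ 0.48876601 -0.25076412] end [ 0.68264128 -0.21450502] len (198?) 0.19723676888839906 yaw 0.1848869425461477 seat [ 0.57526623 -0.23458661]
fork [ 0.48591801 -0.2485611 ] end [ 0.678131  -0.2109196] len (198?) 0.19586402157299404 yaw 0.1933849158551231 seat [ 0.57227764 -0.2316491 ]
side shaft [[0.5953 0.2967 0.022 ]
 [0.4013 0.2573 0.022 ]] 0.19794962473092523 0.20002326009501972 bal [0.55417265 0.28831569 0.022     ]
0.18520359782686258 0.2190220326776717
```

View pics/pr_s.png

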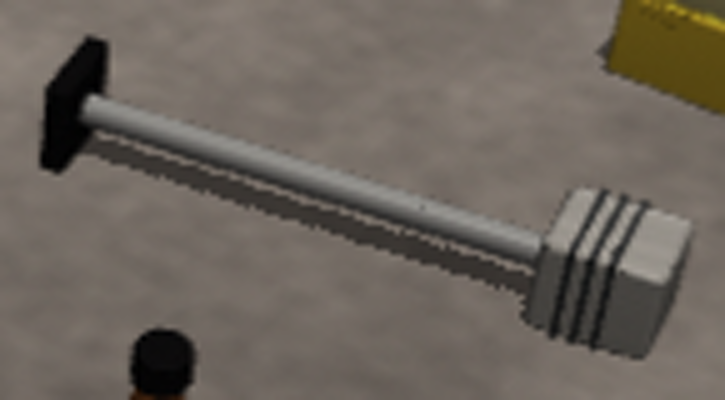

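The scene crop shows the shaft meeting the foot at crop (88,109) and meeting the head at crop (540,247), which agrees with the side view. The balance point is about (0.554, 0.288) at yaw ≈ 0.20. The seat is about (0.574, −0.233) at yaw ≈ 0.19. I'll go over the cradle first.

Emit:
move_arm:
  steps:
    - {"dx": 3.9, "dy": -2.3, "spin": 0.063}
    - {"dx": 3.9, "dy": -2.3}
    - {"dx": 3.9, "dy": -2.3}
    - {"dx": 3.9, "dy": -2.3}
    - {"dx": 3.9, "dy": -2.3}
    - {"dx": 3.9, "dy": -2.3}
    - {"dx": 3.9, "dy": -2.3}
    - {"dx": 3.9, "dy": -2.3}
    - {"dx": 3.9, "dy": -2.3}
    - {"dx": 3.9, "dy": -2.3}
    - {"dx": 3.9, "dy": -2.3}
    - {"dx": 3.9, "dy": -2.3}
  claw: 8.7

```text
$.steps[0]: bad value
```

```bash
cat >> h.py <<'E'
def go(x,y,z,yaw):
    s=telemetry.read_state();p=np.array(s['ee_pos']);q=s['eef_rot'];a=2*np.arctan2(q[1],q[0])
    a=(a+np.pi)%(2*np.pi)-np.pi
    sp=a-yaw;d=np.array([x,y,z])-p
    print('t',s['time'],'pos',p.round(4),'yaw',round(a,4),'q',np.round(q,4),'F',np.round(s['ft_force'],1),'w',s['width'],'g',s['grip_force'])
    for n,b in(('cur-axes',a),('after-spin',yaw)):
        print(n,'dx',100*(d[0]*np.cos(b)+d[1]*np.sin(b)),'dy',100*(d[0]*np.sin(b)-d[1]*np.cos(b)),'dz',-100*d[2],'spin',sp)
E
python3 - <<'E'
from h import *
go(.554,.288,.40,.203)
s=load('scene0');q=plane(s,np.array([(88,109),(540,247)])/5+(365,165)-.4,.022);v=q[1]-q[0];print(q,np.hypot(*v[:2]),np.arctan2(v[1],v[0]),'bal',q[1]-v/np.linalg.norm(v)*.042)
c=snap('wrist','w1'); print(proj(c,[.574,-.233,.062]))
E
```

```text
t 0.15 pos [ 0.1642 -0.603   0.4041] yaw 0.2658 q [ 9.912e-01  1.325e-01 -1.000e-04 -5.000e-04] F [ 0.2 -0.4  0.1] w 0.08724504320940349 g 0.0
cur-axes dx 61.022407141035195 dy -75.72395835568098 dz 0.4144751780052025 spin 0.06284453626169989
after-spin dx 56.146239545854314 dy -79.4068751884792 dz 0.4144751780052025 spin 0.06284453626169989
[[0.40486845 0.25738028 0.022     ]
 [0.59649594 0.29890973 0.022     ]] 0.19607597746371502 0.2134192470213857 bal [0.55544882 0.29001401 0.022     ]
[[-162.06432807 -702.16237957]]
```

View pics/w1.png

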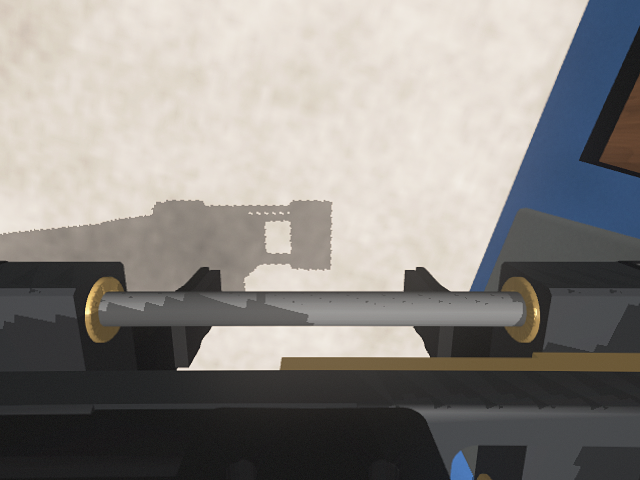

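The arm hasn't moved: the row was refused, probably because `dz` was missing. The wrist view shows only bare bench, the gripper's shadow and the fingers at the bottom (rows 260–370). I'll resend with all fields filled.

Emit:
move_arm:
  steps:
    - {"dx": 3.9, "dy": -2.3, "dz": 0, "spin": 0.063}
    - {"dx": 3.9, "dy": -2.3, "dz": 0, "spin": 0}
    - {"dx": 3.9, "dy": -2.3, "dz": 0, "spin": 0}
    - {"dx": 3.9, "dy": -2.3, "dz": 0, "spin": 0}
    - {"dx": 3.9, "dy": -2.3, "dz": 0, "spin": 0}
    - {"dx": 3.9, "dy": -2.3, "dz": 0, "spin": 0}
    - {"dx": 3.9, "dy": -2.3, "dz": 0, "spin": 0}
    - {"dx": 3.9, "dy": -2.3, "dz": 0, "spin": 0}
    - {"dx": 3.9, "dy": -2.3, "dz": 0, "spin": 0}
    - {"dx": 3.9, "dy": -2.3, "dz": 0, "spin": 0}
    - {"dx": 3.9, "dy": -2.3, "dz": 0, "spin": 0}
    - {"dx": 3.9, "dy": -2.3, "dz": 0, "spin": 0}
  claw: 8.7

```text
time: 1.4
ee_pos: [0.5661, -0.2351, 0.4047]
eef_rot: [0.995, 0.101, -0.0, 0.0]
ft_force: [0.4, -1.2, 1.2]
width: 0.087
grip_force: 0.0
```

Run:
```python
from h import *
go(.555,.289,.30,.206)
```

```text
t 1.4 pos [ 0.5661 -0.2351  0.4047] yaw 0.2024 q [ 9.949e-01  1.010e-01 -0.000e+00  1.000e-04] F [ 0.4 -1.2  1.2] w 0.08704769870157396 g 0.0
cur-axes dx 9.449051452313299 dy -51.56383558895965 dz 10.472608749458272 spin -0.0036246465846368203
after-spin dx 9.635889652571683 dy -51.52924746779431 dz 10.472608749458272 spin -0.0036246465846368203
```

Emit:
move_arm:
  steps:
    - {"dx": 0.8, "dy": -4.3, "dz": 0.8, "spin": -0.004}
    - {"dx": 0.8, "dy": -4.3, "dz": 0.8, "spin": 0}
    - {"dx": 0.8, "dy": -4.3, "dz": 0.8, "spin": 0}
    - {"dx": 0.8, "dy": -4.3, "dz": 0.8, "spin": 0}
    - {"dx": 0.8, "dy": -4.3, "dz": 0.8, "spin": 0}
    - {"dx": 0.8, "dy": -4.3, "dz": 0.8, "spin": 0}
    - {"dx": 0.8, "dy": -4.3, "dz": 0.8, "spin": 0}
    - {"dx": 0.8, "dy": -4.3, "dz": 0.8, "spin": 0}
    - {"dx": 0.8, "dy": -4.3, "dz": 0.8, "spin": 0}
    - {"dx": 0.8, "dy": -4.3, "dz": 0.8, "spin": 0}
    - {"dx": 0.8, "dy": -4.3, "dz": 0.8, "spin": 0}
    - {"dx": 0.8, "dy": -4.2, "dz": 0.8, "spin": 0}

```text
time: 2.6
ee_pos: [0.5532, 0.289, 0.3083]
eef_rot: [0.995, 0.103, 0.0, 0.0]
ft_force: [0.9, 0.8, 0.3]
width: 0.087
grip_force: 0.0
```

Run:
```python
from h import *
go(.555,.289,.186,.206)
c=snap('wrist','w2'); print(proj(c,[[.555,.289,.022],[.596,.298,.022],[.398,.257,.022]]))
```

```text
t 2.6 pos [0.5532 0.289  0.3083] yaw 0.2065 q [9.947e-01 1.031e-01 0.000e+00 1.000e-04] F [0.9 0.8 0.3] w 0.08701943367865798 g 0.0
cur-axes dx 0.17907790346307476 dy 0.03766316195740858 dz 12.230383877447077 spin 0.0005455669856875012
after-spin dx 0.17909842458912437 dy 0.03756545736516512 dz 12.230383877447077 spin 0.0005455669856875012
[[312.8092492  235.03576347]
 [312.35337856 179.08711459]
 [311.49261348 415.77210921]]
```

View pics/w2.png

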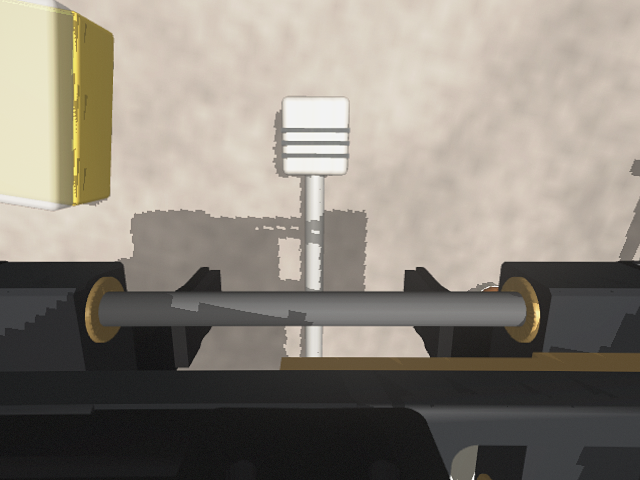

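The wrist view shows the head at columns 283–349, rows 97–176, and the shaft vertical at column ≈315, against a prediction of 312. I'll check the head's edge numerically.

Run:
```python
from h import *
c=load('w2');g=plane(c,[(316,176)],.044)[0];sh=plane(c,[(315.5,200),(315,270)],.022)
print('head near edge',g,sh);u=np.array([np.cos(.206),np.sin(.206)]);b=g[:2]-.042*u;print('bal',b)
v=sh[0]-sh[1];print(np.arctan2(v[1],v[0]))
go(b[0],b[1],.186,.206)
```

```text
head near edge [0.60033543 0.29645192 0.044     ] [[0.58149527 0.29256291 0.022     ]
 [0.52803135 0.28156621 0.022     ]]
bal [0.55922344 0.28786098]
0.20285537051933186
t 2.65 pos [0.5502 0.2965 0.3071] yaw 0.2144 q [ 0.9943  0.107  -0.001  -0.0022] F [-6.   3.2 -0.3] w 0.0872139463112055 g 0.0
cur-axes dx 0.6941247043872498 dy 1.0305471159460164 dz 12.106483340388102 spin 0.008391320101099858
after-spin dx 0.7027478156375758 dy 1.0246862793274607 dz 12.106483340388102 spin 0.008391320101099858
```

Emit:
move_arm:
  steps:
    - {"dx": 0.3, "dy": 0, "dz": 2.0, "spin": 0}
    - {"dx": 0.0, "dy": 0, "dz": 2.5, "spin": 0}
    - {"dx": 0, "dy": 0, "dz": 2.5, "spin": 0}
    - {"dx": 0, "dy": 0, "dz": 2.0, "spin": 0}
    - {"dx": 0, "dy": 0, "dz": 0, "spin": 0}
    - {"dx": 0, "dy": 0, "dz": 0, "spin": 0}
    - {"dx": 0, "dy": 0, "dz": 0, "spin": 0}

```text
time: 3.35
ee_pos: [0.5568, 0.2883, 0.2202]
eef_rot: [0.995, 0.103, 0.001, -0.0]
ft_force: [0.1, 0.5, 0.9]
width: 0.0869
grip_force: 0.0
```

Run:
```python
from h import *
go(.557,.288,.186,.205)
```

```text
t 3.35 pos [0.5568 0.2883 0.2202] yaw 0.2067 q [ 9.947e-01  1.032e-01  9.000e-04 -3.000e-04] F [0.1 0.5 0.9] w 0.0868792108248363 g 0.0
cur-axes dx 0.016293050278783458 dy 0.02938582467727057 dz 3.416862587360753 spin 0.0016852016142890613
after-spin dx 0.016342548159179873 dy 0.02935832588917727 dz 3.416862587360753 spin 0.0016852016142890613
```

Emit:
move_arm:
  steps:
    - {"dx": 0, "dy": 0, "dz": 1.2, "spin": 0}
    - {"dx": 0, "dy": 0, "dz": 1.2, "spin": 0}
    - {"dx": 0, "dy": 0, "dz": 0.9, "spin": 0}
    - {"dx": 0, "dy": 0, "dz": 0, "spin": 0}
    - {"dx": 0, "dy": 0, "dz": 0, "spin": 0}

```text
time: 3.85
ee_pos: [0.5563, 0.288, 0.1854]
eef_rot: [0.995, 0.103, -0.0, 0.0]
ft_force: [0.1, 0.4, -0.5]
width: 0.087
grip_force: 0.0
```

Emit:
move_arm:
  steps:
    - {"dx": 0, "dy": 0, "dz": 0, "spin": 0}
    - {"dx": 0, "dy": 0, "dz": 0, "spin": 0}
    - {"dx": 0, "dy": 0, "dz": 0, "spin": 0}
    - {"dx": 0, "dy": 0, "dz": 0, "spin": 0}
    - {"dx": 0, "dy": 0, "dz": 0, "spin": 0}
    - {"dx": 0, "dy": 0, "dz": 0, "spin": 0}
    - {"dx": 0, "dy": 0, "dz": 0, "spin": 0}
    - {"dx": 0, "dy": 0, "dz": 0, "spin": 0}
  claw: 0
  squeeze: 45

```text
time: 4.65
ee_pos: [0.5563, 0.2879, 0.1857]
eef_rot: [0.995, 0.103, -0.0, 0.0]
ft_force: [-1.2, -0.1, -0.4]
width: 0.0307
grip_force: 0.0
```

Emit:
move_arm:
  steps:
    - {"dx": 0, "dy": 0, "dz": 0, "spin": 0}
    - {"dx": 0, "dy": 0, "dz": 0, "spin": 0}
    - {"dx": 0, "dy": 0, "dz": 0, "spin": 0}
    - {"dx": 0, "dy": 0, "dz": 0, "spin": 0}
    - {"dx": 0, "dy": 0, "dz": 0, "spin": 0}

```text
time: 5.15
ee_pos: [0.5564, 0.288, 0.1857]
eef_rot: [0.995, 0.103, 0.0, 0.0]
ft_force: [0.6, -0.7, 0.1]
width: 0.0124
grip_force: 45.0
```

Emit:
move_arm:
  steps:
    - {"dx": 0, "dy": 0, "dz": -0.5, "spin": 0}
    - {"dx": 0, "dy": 0, "dz": -1, "spin": 0}
    - {"dx": 0, "dy": 0, "dz": -1.5, "spin": 0}
    - {"dx": 0, "dy": 0, "dz": -1, "spin": 0}
    - {"dx": 0, "dy": 0, "dz": 0, "spin": 0}
    - {"dx": 0, "dy": 0, "dz": 0, "spin": 0}
    - {"dx": 0, "dy": 0, "dz": 0, "spin": 0}

```text
time: 5.85
ee_pos: [0.5562, 0.2877, 0.2252]
eef_rot: [0.995, 0.103, -0.0, 0.0]
ft_force: [-0.3, -1.1, -2.3]
width: 0.0126
grip_force: 45.0
```

Run:
```python
from h import *
s=telemetry.read_state();print(s['torque'],s['grip_force'],s['width'])
c=snap('side','d3')
d=c['img'][200:420,120:380]
w=snap('wrist','w3')['img'][60:300,200:440]
M=np.zeros((440,800,3),np.uint8);M[:,:520]=cv2.resize(d,(520,440));M[:280,520:]=cv2.resize(w,(280,280));cv2.imwrite('pics/m3.png',M[:,:,::-1])
```

```text
[-0.00012807  0.01610515  0.04930131] 44.979957186151296 0.012593777383024196
```

View pics/m3.png

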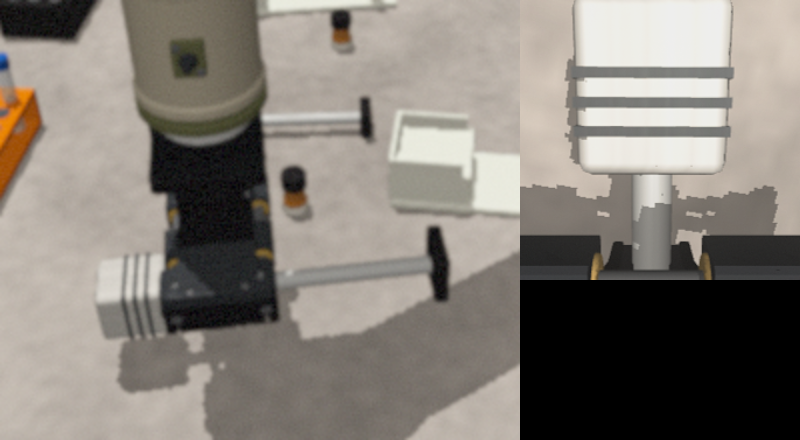

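The probe is off the bench and level. In the side crop the head is at about (130,295) and the foot at (437,262), with a shadow gap below it. In the wrist crop the head's near edge is at crop row 172. Next I'll work out the grasp offset along the shaft, then carry.

Run:
```python
from h import *
c=load('w3');s=telemetry.read_state();p=np.array(s['ee_pos']);z=p[2]-.164
e=plane(c,[(200+132*240/280,60+172*240/280)],z+.022)[0];a=.2065
v=e[:2]-p[:2];print('head edge ahead of tool',v@[np.cos(a),np.sin(a)],v@[-np.sin(a),np.cos(a)])
# rear view: side camera foot height: foot bottom edge in side
go(.574,-.233,.32,.189)
```

```text
head edge ahead of tool 0.04640730366051098 -0.00015043659786154878
t 5.95 pos [0.5562 0.2878 0.2251] yaw 0.2068 q [ 9.947e-01  1.032e-01 -5.000e-04  2.000e-04] F [ 0.5 -0.3 -3.5] w 0.012369774745026875 g 44.9800639715977
cur-axes dx -8.949162173176815 dy 51.33822254875484 dz -9.489558813747905 spin 0.017787574880170853
after-spin dx -8.03461213906455 dy 51.48927661020395 dz -9.489558813747905 spin 0.017787574880170853
```

Emit:
move_arm:
  steps:
    - {"dx": 0, "dy": 0, "dz": -1, "spin": 0}
    - {"dx": 0, "dy": 0, "dz": -2, "spin": 0}
    - {"dx": 0, "dy": 0, "dz": -3, "spin": 0}
    - {"dx": 0, "dy": 0, "dz": -3, "spin": 0}
    - {"dx": 0, "dy": 0, "dz": -2, "spin": 0}
    - {"dx": 0, "dy": 0, "dz": -1, "spin": 0}

```text
time: 6.55
ee_pos: [0.5565, 0.2883, 0.3485]
eef_rot: [0.995, 0.103, 0.001, -0.001]
ft_force: [-0.5, 0.3, -3.2]
width: 0.0128
grip_force: 45.0
```

Emit:
move_arm:
  steps:
    - {"dx": -0.2, "dy": 1.0, "dz": 0, "spin": 0.018}
    - {"dx": -0.4, "dy": 2.5, "dz": 0, "spin": 0}
    - {"dx": -0.6, "dy": 3.5, "dz": 0, "spin": 0}
    - {"dx": -0.6, "dy": 3.5, "dz": 0, "spin": 0}
    - {"dx": -0.6, "dy": 3.5, "dz": 0, "spin": 0}
    - {"dx": -0.6, "dy": 3.5, "dz": 0, "spin": 0}
    - {"dx": -0.6, "dy": 3.5, "dz": 0, "spin": 0}
    - {"dx": -0.6, "dy": 3.5, "dz": 0, "spin": 0}
    - {"dx": -0.6, "dy": 3.5, "dz": 0, "spin": 0}
    - {"dx": -0.6, "dy": 3.5, "dz": 0, "spin": 0}
    - {"dx": -0.6, "dy": 3.5, "dz": 0, "spin": 0}
    - {"dx": -0.6, "dy": 3.5, "dz": 0, "spin": 0}

```text
time: 7.75
ee_pos: [0.563, -0.1049, 0.3443]
eef_rot: [0.996, 0.093, -0.001, -0.0]
ft_force: [0.5, 0.3, -2.7]
width: 0.0123
grip_force: 45.0
```

Emit:
move_arm:
  steps:
    - {"dx": -0.6, "dy": 3.5, "dz": 0, "spin": 0}
    - {"dx": -0.6, "dy": 3.5, "dz": 0, "spin": 0}
    - {"dx": -0.4, "dy": 3.0, "dz": 0, "spin": 0}
    - {"dx": -0.2, "dy": 2, "dz": 0, "spin": 0}
    - {"dx": 0, "dy": 1.0, "dz": 0, "spin": 0}
    - {"dx": 0, "dy": 0, "dz": 0, "spin": 0}
    - {"dx": 0, "dy": 0, "dz": 0, "spin": 0}
    - {"dx": 0, "dy": 0, "dz": 0, "spin": 0}

```text
time: 8.55
ee_pos: [0.5709, -0.232, 0.3456]
eef_rot: [0.995, 0.095, -0.0, -0.0]
ft_force: [-0.4, -0.4, -3.7]
width: 0.0124
grip_force: 45.0
```

Run:
```python
from h import *
go(.570,-.234,.268,.189)
a=snap('side','d4')['img'][90:250,180:380];b=snap('wrist','w4')['img'][0:300,100:500]
M=np.zeros((600,800,3),np.uint8);M[:320,:400]=cv2.resize(a,(400,320));M[:300,400:]=b
s=snap('scene','s4')['img'][200:440,180:420];M[320:,:280]=cv2.resize(s,(280,280));cv2.imwrite('pics/m4.png',M[:,:,::-1])
```

```text
t 8.55 pos [ 0.5709 -0.232   0.3456] yaw 0.1909 q [ 9.954e-01  9.530e-02 -0.000e+00 -3.000e-04] F [-0.4 -0.4 -3.7] w 0.012401329301150345 g 44.97905358206481
cur-axes dx -0.12565937084336753 dy 0.1837623576349277 dz 7.762438331187904 spin 0.00193019749604334
after-spin dx -0.12530443933891855 dy 0.1840045625691312 dz 7.762438331187904 spin 0.00193019749604334
```

View pics/m4.png

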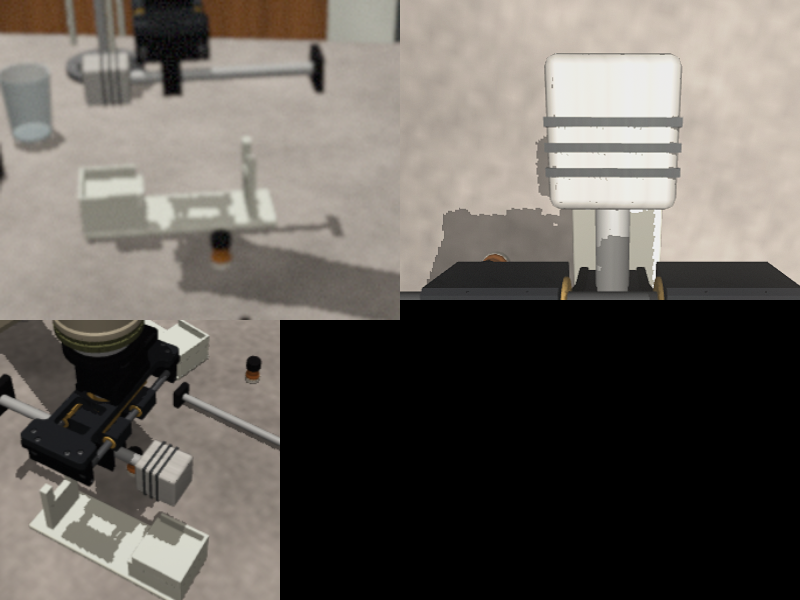

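The side crop shows the probe held over the cradle, with the head left of the jaws and the foot outside the fork. In the wrist view the cradle base (columns 572–662) is centred on the shaft (613). I'll check the level numerically and then lower.

Run:
```python
from h import *
c=load('d4');p=np.array([.5709,-.232,.1816]);u=np.array([np.cos(.191),np.sin(.191),0])
print('pred head/foot joints',proj(c,[p+.046*u,p-.154*u]),'seen (245,128.5) (335,124)')
```

```text
pred head/foot joints [[243.18663305 127.92767996]
 [333.78997062 123.20477047]] seen (245,128.5) (335,124)
```

Emit:
move_arm:
  steps:
    - {"dx": -0.1, "dy": 0.1, "dz": 1, "spin": 0.002}
    - {"dx": 0, "dy": 0, "dz": 2, "spin": 0}
    - {"dx": 0, "dy": 0, "dz": 2, "spin": 0}
    - {"dx": 0, "dy": 0, "dz": 1.2, "spin": 0}
    - {"dx": 0, "dy": 0, "dz": 0, "spin": 0}
    - {"dx": 0, "dy": 0, "dz": 0, "spin": 0}
    - {"dx": 0, "dy": 0, "dz": 0, "spin": 0}

```text
time: 9.4
ee_pos: [0.5703, -0.2349, 0.2849]
eef_rot: [0.996, 0.093, 0.001, 0.0]
ft_force: [-0.1, -0.4, -1.2]
width: 0.0126
grip_force: 45.0
```

Run:
```python
from h import *
go(.570,-.234,.226,.189)
a=snap('side','d5')['img'][110:230,190:370];b=snap('wrist','w5')['img'][0:300,100:500]
s=snap('scene','s5')['img'][260:440,180:400]
M=np.zeros((600,800,3),np.uint8);M[:264,:396]=cv2.resize(a,None,fx=2.2,fy=2.2);M[:300,400:]=b;M[300:570,:330]=cv2.resize(s,None,fx=1.5,fy=1.5);cv2.imwrite('pics/m5.png',M[:,:,::-1])
```

```text
t 9.4 pos [ 0.5703 -0.2349  0.2849] yaw 0.1868 q [9.956e-01 9.320e-02 8.000e-04 4.000e-04] F [-0.1 -0.4 -1.2] w 0.012612498027985341 g 44.98098753159866
cur-axes dx -0.012488966467713808 dy -0.09435086900502372 dz 5.889215845774973 spin -0.0022463730275265603
after-spin dx -0.012276987887864889 dy -0.0943786858026538 dz 5.889215845774973 spin -0.0022463730275265603
```

View pics/m5.png

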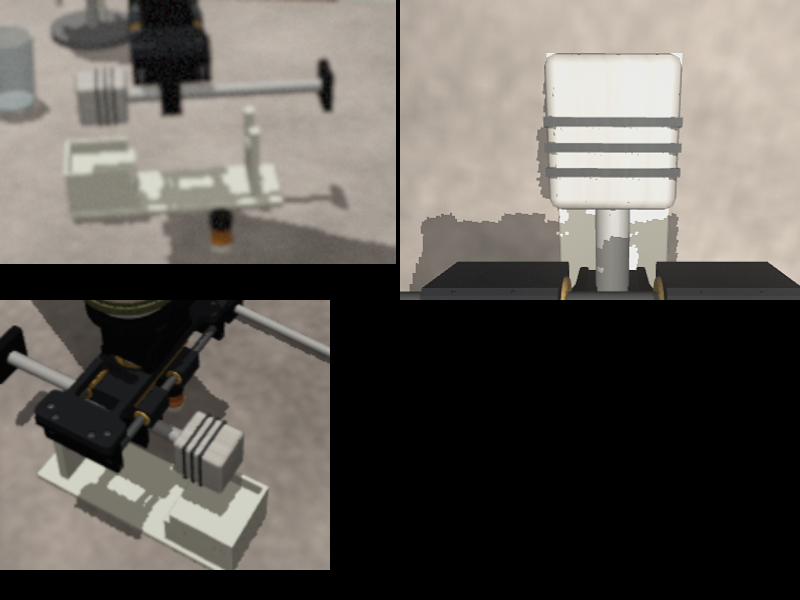

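The base plate (wrist columns 559–669, centre 614) is symmetric about the shaft (613). The probe is level above the nest and fork, so I'll lower it now.

Emit:
move_arm:
  steps:
    - {"dx": 0, "dy": 0, "dz": 1, "spin": 0}
    - {"dx": 0, "dy": 0, "dz": 1.2, "spin": 0}
    - {"dx": 0, "dy": 0, "dz": 1.2, "spin": 0}
    - {"dx": 0, "dy": 0, "dz": 1.0, "spin": 0}
    - {"dx": 0, "dy": 0, "dz": 0.6, "spin": 0}
    - {"dx": 0, "dy": 0, "dz": 0.4, "spin": 0}
    - {"dx": 0, "dy": 0, "dz": 0, "spin": 0}
    - {"dx": 0, "dy": 0, "dz": 0, "spin": 0}
    - {"dx": 0, "dy": 0, "dz": 0, "spin": 0}

```text
time: 10.45
ee_pos: [0.5701, -0.2349, 0.2303]
eef_rot: [0.996, 0.093, 0.0, 0.0]
ft_force: [0.6, 0.2, -2.8]
width: 0.0127
grip_force: 45.0
```

Emit:
move_arm:
  steps:
    - {"dx": 0, "dy": 0, "dz": 0.2, "spin": 0}
    - {"dx": 0, "dy": 0, "dz": 0.2, "spin": 0}
    - {"dx": 0, "dy": 0, "dz": 0, "spin": 0}
    - {"dx": 0, "dy": 0, "dz": 0, "spin": 0}
    - {"dx": 0, "dy": 0, "dz": 0, "spin": 0}

```text
time: 10.95
ee_pos: [0.5699, -0.2348, 0.2257]
eef_rot: [0.996, 0.093, -0.0, 0.0]
ft_force: [-0.2, 0.5, -3.0]
width: 0.0129
grip_force: 45.0
```

Emit:
move_arm:
  steps:
    - {"dx": 0, "dy": 0, "dz": 0.1, "spin": 0}
    - {"dx": 0, "dy": 0, "dz": 0, "spin": 0}
    - {"dx": 0, "dy": 0, "dz": 0, "spin": 0}

```text
time: 11.25
ee_pos: [0.5699, -0.2348, 0.2256]
eef_rot: [0.996, 0.093, -0.0, 0.0]
ft_force: [-3.4, 0.9, 6.1]
width: 0.0125
grip_force: 45.0
```

Run:
```python
from h import *
go(.570,-.234,.226,.189)
a=snap('side','d6')['img'][130:220,200:350];b=snap('wrist','w6')['img'][0:300,100:500]
s=snap('scene','s6')['img'][280:440,180:380]
M=np.zeros((600,800,3),np.uint8);M[:234,:390]=cv2.resize(a,None,fx=2.6,fy=2.6);M[:300,400:]=b;M[300:572,:340]=cv2.resize(s,None,fx=1.7,fy=1.7);cv2.imwrite('pics/m6.png',M[:,:,::-1])
```

```text
t 11.25 pos [ 0.5699 -0.2348  0.2256] yaw 0.1868 q [ 9.956e-01  9.330e-02 -0.000e+00  2.000e-04] F [-3.4  0.9  6.1] w 0.01253709827659979 g 45.02245265292004
cur-axes dx 0.023437027734171077 dy -0.07518231278914718 dz -0.03854812554357212 spin -0.0022247567828656556
after-spin dx 0.02360423195526025 dy -0.0751299850867797 dz -0.03854812554357212 spin -0.0022247567828656556
```

View pics/m6.png

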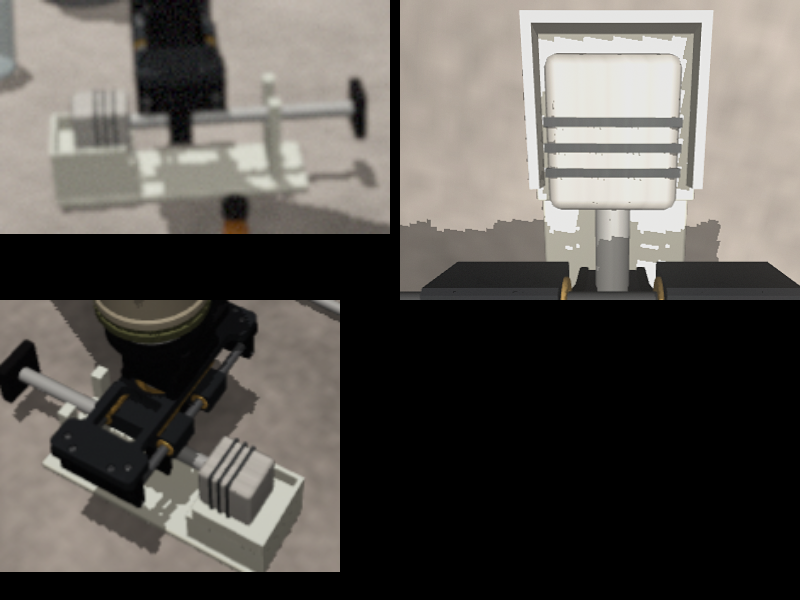

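The head is between the nest walls (wrist: head columns 545–681, inner walls about 538–693) and the force has turned to contact. I'll check the lengthwise fit before releasing.

Run:
```python
from h import *
c=load('w6');p=np.array([.5699,-.2348]);u=np.array([np.cos(.187),np.sin(.187)]);n=np.array([-u[1],u[0]])
for k,uv,z in(('head rear',(213,209),.084),('head front',(213,53),.084),('wall rear L',(134,190),.054),('wall rear R',(200+96,190),.054),('wall front outerL',(121,11),.054),('wall front outerR',(313,11),.054)):
    q=plane(c,[(uv[0]+100,uv[1])],z)[0][:2]-p;print(k,(q@u).round(4),(q@n).round(4))
```

```text
head rear 0.0461 -0.0
head front 0.0944 0.0
wall rear L 0.049 0.0329
wall rear R 0.0491 -0.0348
wall front outerL 0.1153 0.0342
wall front outerR 0.1154 -0.0372
```

Lengthwise the probe is about 1 mm from the seat, and laterally within 1–2 mm. Releasing.

Emit:
move_arm:
  steps:
    - {"dx": 0, "dy": 0, "dz": 0, "spin": 0}
    - {"dx": 0, "dy": 0, "dz": 0, "spin": 0}
    - {"dx": 0, "dy": 0, "dz": 0, "spin": 0}
    - {"dx": 0, "dy": 0, "dz": 0, "spin": 0}
    - {"dx": 0, "dy": 0, "dz": 0, "spin": 0}
    - {"dx": 0, "dy": 0, "dz": 0, "spin": 0}
    - {"dx": 0, "dy": 0, "dz": 0, "spin": 0}
    - {"dx": 0, "dy": 0, "dz": 0, "spin": 0}
  claw: 5

```text
time: 12.2
ee_pos: [0.5699, -0.2348, 0.2247]
eef_rot: [0.996, 0.093, -0.0, 0.0]
ft_force: [-0.2, -0.2, -0.1]
width: 0.0497
grip_force: 0.0
```

Emit:
move_arm:
  steps:
    - {"dx": 0, "dy": 0, "dz": -0.5, "spin": 0}
    - {"dx": 0, "dy": 0, "dz": -1, "spin": 0}
    - {"dx": 0, "dy": 0, "dz": -2, "spin": 0}
    - {"dx": 0, "dy": 0, "dz": -3, "spin": 0}
    - {"dx": 0, "dy": 0, "dz": -3, "spin": 0}
    - {"dx": 0, "dy": 0, "dz": -3, "spin": 0}
    - {"dx": 0, "dy": 0, "dz": -2, "spin": 0}
    - {"dx": 0, "dy": 0, "dz": -1, "spin": 0}
    - {"dx": 0, "dy": 0, "dz": 0, "spin": 0}
    - {"dx": 0, "dy": 0, "dz": 0, "spin": 0}
    - {"dx": 0, "dy": 0, "dz": 0, "spin": 0}

```text
time: 13.3
ee_pos: [0.5696, -0.2348, 0.3783]
eef_rot: [0.996, 0.093, -0.001, -0.0]
ft_force: [-0.0, 0.5, -0.9]
width: 0.0498
grip_force: 0.0
```

Run:
```python
from h import *
a=snap('side','d7')['img'][130:220,200:350];b=snap('wrist','w7')['img'][0:300,100:500]
s=snap('scene','s7')['img'][230:440,180:450]
M=np.zeros((600,800,3),np.uint8);M[:234,:390]=cv2.resize(a,None,fx=2.6,fy=2.6);M[:300,400:]=b;M[300:594,:378]=cv2.resize(s,None,fx=1.4,fy=1.4);cv2.imwrite('pics/m7.png',M[:,:,::-1])
```

```text
(no output)
```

View pics/m7.png

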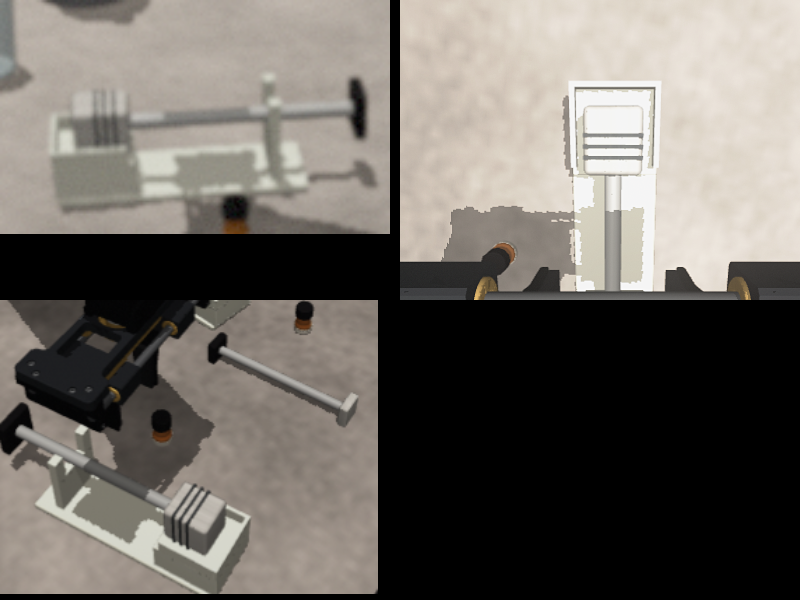

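The probe rests in the cradle with its head in the nest (wrist crop columns 583–643) and its shaft level in the fork, foot outside. The arm is clear and the rod is untouched.

```bash
python3 -c "
from bench import job;print(job.close_job())"
```

```text
the job is handed in; nothing more can be done
None
```

The job is handed in: the last pictures show the probe in the right-hand cradle, head in the nest and shaft level in the fork, with the arm clear and the stirring rod where it was, at about 13.5 s of the 48 s limit; no verdict was returned.

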